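# Roll the brass tube to the scribed line under a hand float

### The arm

A 6-joint arm with a two-finger parallel gripper is mounted at the origin on the work surface. World frame = base frame: x ahead of the robot, y to its left, z up, the work surface at z = 0. Lengths are in m, angles in rad, forces in N, time in s.
With the tool pointing down it reaches from about 0.3 to 1 m from the base axis. Payload 5.1 kg.
Tool frame: the origin (TCP) lies midway between the tips of the shut fingers; the grasp point (between the pads) lies 19 mm behind it; z points along the fingers, y is the line along which they close (so a half turn about z gives the same grasp; the last joint's range is limited). The gripper opens to 95 mm and grips with 3 to 60 N. Pads are 20 mm wide; open, the fingers measure 119 mm over their backs; the gripper's body (75 mm by 180 mm) begins 59 mm behind the grasp point.
Start: joints at [1.036, 0.124, 1.65, -0, 1.367, -0.083], TCP at [0.284, 0.585, 0.215] pointing down, gripper open.
Joint ranges: [-2.61, 2.61], [-1.02, 2.33], [0.03, 2.71], [-1.35, 4.49], [0.32, 2.68], [-2.91, 2.91]. Speed limits (rad/s): [2.57, 2.57, 3.14, 3.14, 3.14, 3.14].

### API

Orientations are given as a 3x3 rotation matrix whose columns are the frame's x, y, z axes.
In Python, from rig import r, optics gives the robot as it stands.
- The arm moves only by the tool arm_command, never from a script. Its argument "commands" is a list of rows, each an object with "grip": the gripper command: -1 is shut, 1 is fully open, values between are in proportion; "translation": the shift along the tool's x, y, z in mm, a list of three; "delta_rot": the turn, a rotation vector about the tool's x, y, z in degrees, a list of three. A call has 1 to 12 rows; each row shifts and turns the commanded pose from where the row before left it, along the tool's axes as they then stand; what a row does not reach is not made up. A row lasts 1/8 s, in which the tool goes at most 62.5 mm and 10.7 degrees, less where a joint would pass 70% of its speed; a pose out of reach is approached as far as the arm can. A call with a gripper value outside its range is refused whole. The fingers move at their own pace and stop on an object; "force" is the grip in N (left out, the last holds). Time passes only in rows, so rows that do not move let the fingers close. It gives the time, the measured TCP pose, the force, the opening and the grip force at its end, in the units of the state.
- r.get_obs(): the state, without advancing time (a new reading comes with each control period).
- optics.capture(name): name is "side" or "top"; returns the picture (384x512x3 uint8, blue, green, red); there is no depth.
- optics.calibration(name): a dict with "fx", "fy", "cx", "cy" (pixels), "pose" (4x4, takes a point from camera to world coordinates). Camera axes: x right, y down, z forward; pixel columns grow to the right and rows downward; lengths in m; the calibration is good to about 2 mm. A picture is of the moment at which its call begins. calibration takes no time and is no camera call.
- r.hand_in(): hands the job in; it is judged then, once.
The state is a dict: "time": time; "joint_positions": joint angles; "joint_velocities": joint speeds; "joint_torque": joint torques, N m; "tcp_pos": TCP position; "orientation": TCP orientation; "force": force on the tool from outside, world axes, zero at the start; "torque": the same for the moment, N m; "grip_width": finger opening in m; "grasp_force": force on a finger pad.
Only numpy, scipy, OpenCV 4.12 (cv2) and the standard library are available. Lean on these libraries where they do the work, as an engineer would, in place of code of your own. Each camera call takes 0.05 s, during which the arm holds its last target. There are 200 camera calls.

### The job

Pick up the wooden float by its handle bar, lay its sole on top of the polished brass tube and, bearing down only lightly because the thin wall dents, roll the tube along the board under the float until the tube lies centred over the scribed line and parallel to it. Bring it to rest there under the float before lifting the float off, then stand the float back sole down on the bench, off the board. Touch the tube with nothing but the sole of the float on its top, never lift it, and leave the other things where they are.

Things in the scene. Friction and masses are not known exactly. Their poses are not given: they have to be found in the camera images.
- tube: polished brass tube offcut on the board: 50 mm diameter, 80 mm long, 180 to 365 g, dents above 15 N. Origin mid-axis, 25 mm above the board top; own x along the tube, y and z turn as it rolls. Starts 85 to 115 mm to either side of the line, nearly parallel to it. Rolls half as far as a sole that moves on it without slipping; slight rolling resistance keeps it where it stops.
- float: dark wooden hand float, loose, 220 g, rigid: flat sole plate 150 mm (own x) by 70 mm (own y), 20 mm thick; upright handle bar across its middle 30 mm thick (along x), 70 mm long (along y), 50 mm high, its top 70 mm above the sole. Origin at the centre of the sole's underside, z up. Starts sole down on the bench left or right of the board.
- board: fixed wooden rolling board, 160 mm (own x) by 340 mm (own y) by 18 mm high, on the bench. Origin at the centre of its underside; the tube rolls along its y. Its top is worn: level at the ends and about the line, but between them on each side lies a shallow hollow a few mm deep, shape not known exactly: the tube sinks and rises again as it rolls across.
- line (a point): the middle of the scribed line, a thin black line 4 mm wide right across the board halfway along it, on the board's top (18 mm above the bench). x runs along the line, y square to it along the board, z up.
- bench_block: bystander: square steel bench block, 50 x 50 x 20 mm high, standing loose on the board on the far side of the line from the tube, 85 to 115 mm from the line. Origin at the centre of its underside.
- bur_stand: bystander: wooden block 100 x 60 x 40 mm full of steel burs that stand up to 33 mm above it, on the bench on the other side of the board from the float. Origin at the centre of its underside.
- dish: bystander: small round white plastic dish, 80 mm across and 26 mm high, on the bench beside the board's far long edge. Origin at the centre of its underside.
Things that resemble listed ones, but are neither listed nor needed, are in the scene too. What is shaped like the tube but purple or red is not meant.

How it is judged:
On the way, in this order (a step that is already met when the one before it is completed fails the run):
1. the float is picked up off the bench (height (world z) of float above 0.045 m), for 0.2 s.
2. its sole bears on the top of the tube, with the tube still near its start (contact force between float and tube above 1 N and height (world z) of float above 0.058 m and distance of tube from where it was at the start of the episode below 0.03 m), for 0.2 s.
3. the tube is at rest on the line (within 7 mm) while the float still bears on it (y of tube in the frame of line between -0.007 and 0.007 m and x of tube in the frame of line between -0.05 and 0.05 m and angle between the x axis of tube and the x axis of line, either way round below 0.17 rad and contact force between float and tube above 0.5 N and linear speed of tube below 0.02 m/s), for 0.2 s.
At the end, for the whole second after the job is handed in: the tube rests on the board, its axis within 7 mm of the line and parallel within 10 degrees, its middle within 50 mm of the line's; the float stands sole down on the bench, off the board, clear of the tube; bench block within 15 mm, bur stand and dish within 20 mm of where they were (y of tube in the frame of line between -0.007 and 0.007 m and x of tube in the frame of line between -0.05 and 0.05 m and angle between the x axis of tube and the x axis of line, either way round below 0.17 rad and linear speed of each of tube, float below 0.01 m/s and height (world z) of tube between 0.038 and 0.048 m and height (world z) of float below 0.006 m and angle between float's own z axis and vertical below 0.1 rad and contact force between float and tube below 0.1 N and distance of bench_block from where it was at the start of the episode below 0.015 m and distance of each of bur_stand, dish from where it was at the start of the episode below 0.02 m); the robot touches nothing.
It fails at once if the float presses the tube with more than 15 N (contact force between float and tube above 15 N).
It fails at once if the gripper or arm touches the tube (contact force between any of the fingers, the arm and tube above 0.5 N).
It fails at once if the float pushes the tube from the side: touching it with the sole's middle about 10 mm or more below the tube's top (contact force between float and tube above 0.5 N and height (world z) of float below 0.057 m).
It fails at once if the tube is lifted off the board (height (world z) of tube above 0.055 m).
It fails at once if a bystander is knocked away (distance of bench_block from where it was at the start of the episode above 0.03 m or distance of any of bur_stand, dish from where it was at the start of the episode above 0.04 m).
It also fails if it takes over 72 s, if anything falls off the work surface, if the arm or the gripper's body presses on something with over 40 N, if the wrist force passes 120 N, or if a joint passes its speed limit or range.

## Working session

There is one attempt and no reset: what is moved stays moved. The work goes in short steps, Python scripts to look and compute and a tool call to move; the robot and the scene stay as the last step left them, time stands still between calls to the robot, and variables do not carry over. Pictures are saved under pics/ and viewed, at most 12 in all, crops included, and the job is handed in when it is done.

Besides the shell and the picture viewer there is one more tool, called after "Request:" in YAML: its name, and indented under it one key for each argument. arm_command: Moves the arm, as the interface text tells. Its arguments: {"type":"object","properties":{"commands":{"type":"array"},"force":{"type":"number"}},"required":["commands"]}

```bash
mkdir -p pics
python3 - <<'E'
from rig import r,optics
import cv2
for n in("top","side"):
    cv2.imwrite(f"pics/{n}0.png",optics.capture(n)); c=optics.calibration(n); print(n,c["fx"],c["cx"],c["cy"],c["pose"].round(4).tolist() if hasattr(c["pose"],'round') else c["pose"])
o=r.get_obs(); print(o["time"],o["tcp_pos"],o["orientation"],o["force"],o["grip_width"])
E
```

```text
top 370.8909637956564 248.7303822209286 191.88787092976756 [[0.0114, -0.9983, 0.0576, 0.4773], [-0.9999, -0.0112, 0.0039, -0.0021], [-0.0033, -0.0576, -0.9983, 0.9817], [0.0, 0.0, 0.0, 1.0]]
side 364.0971213315367 252.42800538645224 187.41843014019733 [[0.9773, -0.1718, 0.1243, 0.4093], [-0.2121, -0.7847, 0.5824, -0.4808], [-0.0025, -0.5956, -0.8033, 0.6821], [0.0, 0.0, 0.0, 1.0]]
0.1 [0.2835132  0.58426726 0.2135091 ] [[-8.99669988e-01  4.36569607e-01 -9.44041422e-04]
 [ 4.36570605e-01  8.99668530e-01 -1.62546791e-03]
 [ 1.39694472e-04 -1.87452543e-03 -9.99998233e-01]] [-0.8871294  -0.89986919  0.9557539 ] 0.09530581384407763
```

View pics/top0.png

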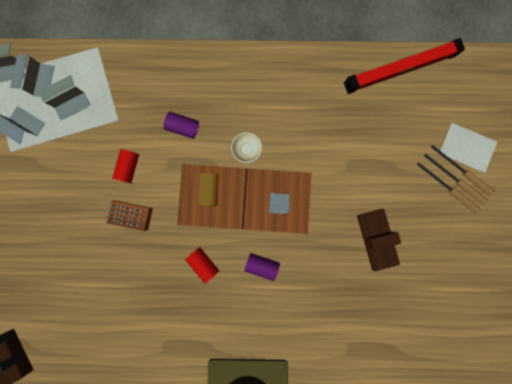

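View pics/side0.png

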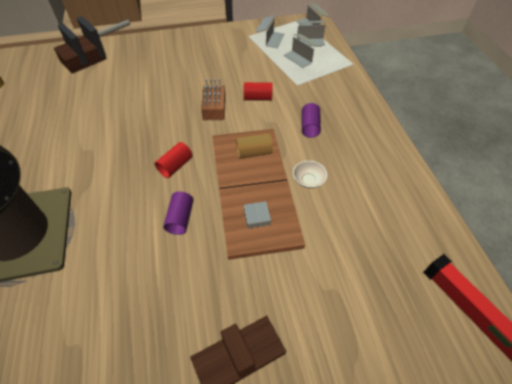

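Candidates (top view): brass cylinder (207,189) on the board; red look-alikes (125,166) and (202,265); purple (181,125) and (262,267). The brass one is the tube. The float is the dark plate with crossbar at (380,239). The bench block is at (279,204), the line at about column 245, the dish at (246,148) and the bur stand at (129,215).

```bash
cat > h.py <<'E'
import numpy as np,cv2
from rig import r,optics
def ray(n,p,z):
    c=optics.calibration(n);P=np.array(c["pose"])
    p=np.atleast_2d(p).astype(float)
    d=np.c_[(p[:,0]-c["cx"])/c["fx"],(p[:,1]-c["cy"])/c["fy"],np.ones(len(p))]@P[:3,:3].T
    return P[:3,3]+d*((z-P[2,3])/d[:,2])[:,None]
def big(m):
    cs,_=cv2.findContours(m.astype(np.uint8),cv2.RETR_EXTERNAL,cv2.CHAIN_APPROX_NONE)
    return max(cs,key=cv2.contourArea)[:,0]
def rect(n,m,z):
    w=ray(n,big(m),z)[:,:2]; rc=cv2.minAreaRect((w*1000).astype(np.float32)); return rc
E
python3 - <<'E'
from h import *
a=cv2.imread("pics/top0.png");s=cv2.imread("pics/side0.png")
h=cv2.cvtColor(a,cv2.COLOR_BGR2HSV)
for p in((207,189),(225,200),(290,190),(245,200),(375,220),(380,239),(393,240),(385,260),(330,250)): print(p,h[p[1],p[0]],a[p[1],p[0]])
k=cv2.resize(np.hstack([a[150:250,160:330],]),None,fx=4,fy=4,interpolation=3)
k2=cv2.resize(a[200:280,345:415],None,fx=5,fy=5,interpolation=3)
cv=np.zeros((400+200,800,3),np.uint8); cv[:400,:680]=k; 
cv2.imwrite("pics/c1.png",k)
k3=cv2.resize(s[310:384,185:295],None,fx=4,fy=4,interpolation=3)
o=np.zeros((400,800,3),np.uint8);o[:400,:350]=k2;o[:296,355:795]=k3;cv2.imwrite("pics/c2.png",o)
E
```

```text
(207, 189) [ 21 175 124] [ 39  99 124]
(225, 200) [ 13 173 112] [ 36  68 112]
(290, 190) [ 13 171 128] [ 42  79 128]
(245, 200) [ 12 167  93] [32 57 93]
(375, 220) [ 10 165  54] [19 31 54]
(380, 239) [ 10 164  59] [21 34 59]
(393, 240) [ 11 166  57] [20 34 57]
(385, 260) [ 11 167  52] [18 30 52]
(330, 250) [ 19 124 128] [ 66 106 128]
```

View pics/c1.png

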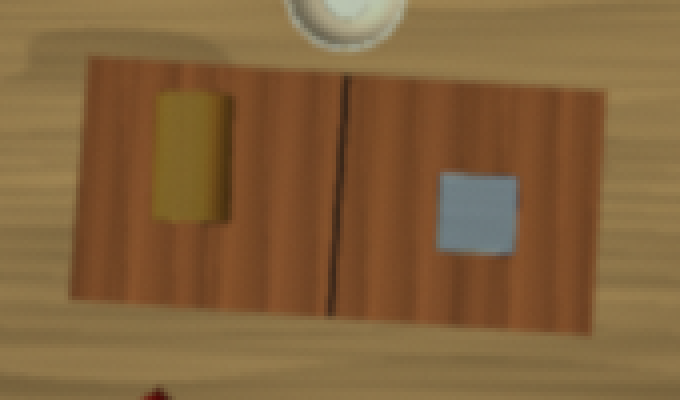

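View pics/c2.png

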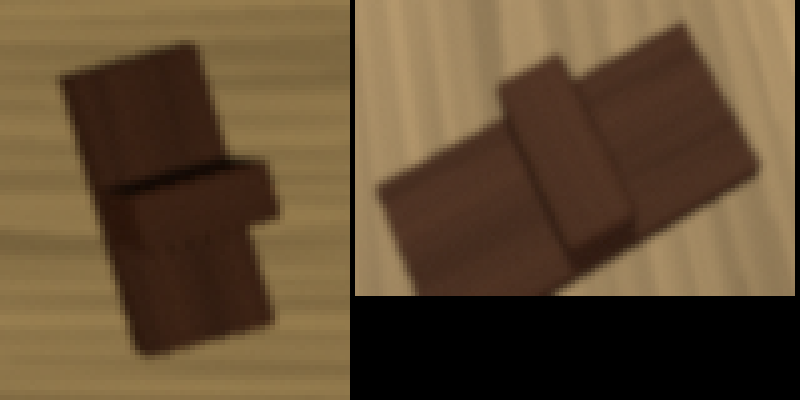

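The crops show:
- Brass tube: crop box about (155..232, 92..222), left of the line.
- Line: from (347,75) to (331,316).
- Bench block: about (478,214).
- Float: sole-top corners at (62,77), (195,42), (272,322), (140,355) in the ×5 crop, with the handle leaning right of the middle.

Run:
```python
from h import *
np.set_printoptions(precision=4,suppress=True)
a=cv2.imread("pics/top0.png");h=cv2.cvtColor(a,cv2.COLOR_BGR2HSV).astype(int)
c=lambda L,s,o:(np.array(L)+.5)/s-.5+np.array(o)
L=ray("top",c([(347,75),(331,316)],4,(160,150)),.018)[:,:2]
m=L.mean(0);e=L[0]-L[1];e/=np.linalg.norm(e);n=np.array([-e[1],e[0]])
print("line",m,"dir",e,np.degrees(np.arctan2(e[1],e[0])),"n",n)
B=ray("top",c([(90,57),(606,91),(592,334),(69,298)],4,(160,150)),.018)[:,:2]
print("board",B.mean(0),np.linalg.norm(np.roll(B,-1,0)-B,axis=1))
T=ray("top",c([(156,91),(232,94),(230,223),(152,219)],4,(160,150)),.043)[:,:2]
print("tube",T.mean(0),"in line",(T.mean(0)-m)@e,(T.mean(0)-m)@n,np.linalg.norm(np.roll(T,-1,0)-T,axis=1), T-m)
d=T[0]-T[3]+T[1]-T[2];print("tube ang",np.degrees(np.arctan2(d[1],d[0])))
K=ray("top",c([(440,172),(518,177),(515,255),(438,250)],4,(160,150)),.038)[:,:2]
print("block",K.mean(0),(K.mean(0)-m)@e,(K.mean(0)-m)@n,np.linalg.norm(np.roll(K,-1,0)-K,axis=1))
F=ray("top",c([(62,77),(195,42),(272,322),(140,355)],5,(345,200)),.02)[:,:2]
print("float",F.mean(0),np.linalg.norm(np.roll(F,-1,0)-F,axis=1))
for d in(F[0]-F[3],F[1]-F[2],F[1]-F[0],F[2]-F[3]):print(np.degrees(np.arctan2(d[1],d[0])))
H=ray("side",c([(500,90),(557,55),(634,222),(577,252)],4,(185-355/4,310)),.07)[:,:2]
print("handle side",H.mean(0),np.linalg.norm(np.roll(H,-1,0)-H,axis=1),np.degrees(np.arctan2(*(H[0]-H[3])[::-1])))
mk=(h[...,2]<75)&(h[...,0]<16);mk[:, :340]=0;mk[:,420:]=0;mk[:200]=0;mk[285:]=0
print("n",mk.sum())
```

```text
line [0.5159 0.0128] dir [ 0.9985 -0.0541] -3.1034272082094825 n [0.0541 0.9985]
board [0.5163 0.0128] [0.3378 0.1581 0.3392 0.1575]
tube [0.5382 0.1056] in line 0.017229315170870643 0.09393189405146062 [0.0484 0.082  0.0495 0.0814] [[ 0.0638  0.1168]
 [ 0.0624  0.0684]
 [-0.0195  0.0684]
 [-0.0176  0.1178]]
tube ang -0.31654374168417454
block [ 0.5044 -0.0759] -0.006762476011796017 -0.0891514469547299 [0.0498 0.0496 0.049  0.0496]
float [ 0.4143 -0.3327] [0.0714 0.1481 0.07   0.1471]
15.445037391024705
14.904170529723954
-74.67741262005084
-75.47286007739028
handle side [ 0.4141 -0.3395] [0.0265 0.07   0.0241 0.0675] 106.3851518066144
n 1677
```

Request:
arm_command:
  commands:
    - {"grip": 1, "translation": [0, 0, 0], "delta_rot": [0, 0, 9.8]}
    - {"grip": 1, "translation": [0, 0, 0], "delta_rot": [0, 0, 9.8]}
    - {"grip": 1, "translation": [0, 0, 0], "delta_rot": [0, 0, 9.8]}
    - {"grip": 1, "translation": [0, 0, 0], "delta_rot": [0, 0, 9.8]}
    - {"grip": 1, "translation": [0, 0, 0], "delta_rot": [0, 0, 9.8]}
    - {"grip": 1, "translation": [-57.5, -7, 0], "delta_rot": [0, 0, 0]}
    - {"grip": 1, "translation": [-57.5, -7, 0], "delta_rot": [0, 0, 0]}
    - {"grip": 1, "translation": [-57.5, -7, 0], "delta_rot": [0, 0, 0]}
    - {"grip": 1, "translation": [-57.5, -7, 0], "delta_rot": [0, 0, 0]}
    - {"grip": 1, "translation": [-57.5, -7, 0], "delta_rot": [0, 0, 0]}
    - {"grip": 1, "translation": [-57.5, -7, 0], "delta_rot": [0, 0, 0]}
    - {"grip": 1, "translation": [-57.5, -7, 0], "delta_rot": [0, 0, 0]}

```text
time: 1.6
tcp_pos: [0.3411, 0.1817, 0.2143]
orientation: [[-0.262, 0.965, 0.0], [0.965, 0.262, -0.0], [-0.0, 0.0, -1.0]]
force: [0.5, -0.4, -0.4]
grip_width: 0.0949
grasp_force: 0.0
```

Request:
arm_command:
  commands:
    - {"grip": 1, "translation": [-57.5, -7, 0], "delta_rot": [0, 0, 0]}
    - {"grip": 1, "translation": [-57.5, -7, 0], "delta_rot": [0, 0, 0]}
    - {"grip": 1, "translation": [-57.5, -7, 0], "delta_rot": [0, 0, 0]}
    - {"grip": 1, "translation": [-57.5, -7, 0], "delta_rot": [0, 0, 0]}
    - {"grip": 1, "translation": [-57.5, -7, 0], "delta_rot": [0, 0, 0]}
    - {"grip": 1, "translation": [-57.5, -7, 0], "delta_rot": [0, 0, 0]}
    - {"grip": 1, "translation": [-57.5, -7, 0], "delta_rot": [0, 0, 0]}
    - {"grip": 1, "translation": [-57.5, -7, 0], "delta_rot": [0, 0, 0]}
    - {"grip": 1, "translation": [-57.5, -7, 0], "delta_rot": [0, 0, 0]}
    - {"grip": 1, "translation": [0, 0, 0], "delta_rot": [0, 0, 0]}
    - {"grip": 1, "translation": [0, 0, 0], "delta_rot": [0, 0, 0]}

```text
time: 2.98
tcp_pos: [0.4152, -0.3321, 0.2139]
orientation: [[-0.26, 0.966, -0.001], [0.966, 0.26, 0.001], [0.002, -0.001, -1.0]]
force: [-0.0, -0.2, -0.1]
grip_width: 0.095
grasp_force: 0.0
```

Request:
arm_command:
  commands:
    - {"grip": 0.3, "translation": [0, 0, 45], "delta_rot": [0, 0, 0]}
    - {"grip": 0.3, "translation": [0, 0, 45], "delta_rot": [0, 0, 0]}
    - {"grip": 0.3, "translation": [0, 0, 40], "delta_rot": [0, 0, 0]}
    - {"grip": 0.3, "translation": [0, 0, 30], "delta_rot": [0, 0, 0]}
    - {"grip": 0.3, "translation": [0, 0, 15], "delta_rot": [0, 0, 0]}
    - {"grip": 0.3, "translation": [0, 0, 11], "delta_rot": [0, 0, 0]}
    - {"grip": 0.3, "translation": [0, 0, 0], "delta_rot": [0, 0, 0]}
    - {"grip": 0.3, "translation": [0, 0, 0], "delta_rot": [0, 0, 0]}
  force: 40

```text
time: 3.98
tcp_pos: [0.4163, -0.3332, 0.0299]
orientation: [[-0.261, 0.965, 0.002], [0.965, 0.261, -0.001], [-0.002, 0.001, -1.0]]
force: [0.3, 0.7, -0.0]
grip_width: 0.0617
grasp_force: 0.0
```

Request:
arm_command:
  commands:
    - {"grip": -1, "translation": [0, 0, 0], "delta_rot": [0, 0, 0]}
    - {"grip": -1, "translation": [0, 0, 0], "delta_rot": [0, 0, 0]}
    - {"grip": -1, "translation": [0, 0, 0], "delta_rot": [0, 0, 0]}
    - {"grip": -1, "translation": [0, 0, 0], "delta_rot": [0, 0, 0]}
    - {"grip": -1, "translation": [0, 0, 0], "delta_rot": [0, 0, 0]}
    - {"grip": -1, "translation": [0, 0, 0], "delta_rot": [0, 0, 0]}
  force: 40

```text
time: 4.72
tcp_pos: [0.4153, -0.3327, 0.0288]
orientation: [[-0.261, 0.965, -0.001], [0.965, 0.261, -0.0], [0.0, -0.001, -1.0]]
force: [-3.6, -0.1, 2.3]
grip_width: 0.03
grasp_force: 40.0
```

Request:
arm_command:
  commands:
    - {"grip": -1, "translation": [0, 0, -15], "delta_rot": [0, 0, 0]}
    - {"grip": -1, "translation": [0, 0, -30], "delta_rot": [0, 0, 0]}
    - {"grip": -1, "translation": [0, 0, -35], "delta_rot": [0, 0, 0]}
    - {"grip": -1, "translation": [0, 0, -35], "delta_rot": [0, 0, 0]}
    - {"grip": -1, "translation": [0, 0, 0], "delta_rot": [0, 0, -10.4]}
    - {"grip": -1, "translation": [0, 0, 0], "delta_rot": [0, 0, -10.4]}
    - {"grip": -1, "translation": [0, 0, 0], "delta_rot": [0, 0, -10.4]}
    - {"grip": -1, "translation": [0, 0, 0], "delta_rot": [0, 0, -10.4]}
    - {"grip": -1, "translation": [0, 0, 0], "delta_rot": [0, 0, -10.4]}
    - {"grip": -1, "translation": [0, 0, 0], "delta_rot": [0, 0, -10.4]}
    - {"grip": -1, "translation": [0, 0, 0], "delta_rot": [0, 0, -10.4]}
    - {"grip": -1, "translation": [0, 0, 0], "delta_rot": [0, 0, 0]}

```text
time: 6.22
tcp_pos: [0.4157, -0.3324, 0.144]
orientation: [[-0.999, 0.038, 0.001], [0.038, 0.999, 0.0], [-0.001, 0.0, -1.0]]
force: [-0.4, 0.2, -1.8]
grip_width: 0.03
grasp_force: 40.0
```

Request:
arm_command:
  commands:
    - {"grip": -1, "translation": [-10.7, 48.9, 0], "delta_rot": [0, 0, 0]}
    - {"grip": -1, "translation": [-10.7, 48.9, 0], "delta_rot": [0, 0, 0]}
    - {"grip": -1, "translation": [-10.7, 48.9, 0], "delta_rot": [0, 0, 0]}
    - {"grip": -1, "translation": [-10.7, 48.9, 0], "delta_rot": [0, 0, 0]}
    - {"grip": -1, "translation": [-10.7, 48.9, 0], "delta_rot": [0, 0, 0]}
    - {"grip": -1, "translation": [-10.7, 48.9, 0], "delta_rot": [0, 0, 0]}
    - {"grip": -1, "translation": [-10.7, 48.9, 0], "delta_rot": [0, 0, 0]}
    - {"grip": -1, "translation": [-10.7, 48.9, 0], "delta_rot": [0, 0, 0]}
    - {"grip": -1, "translation": [-10.7, 48.9, 0], "delta_rot": [0, 0, 0]}
    - {"grip": -1, "translation": [-10.7, 48.9, 0], "delta_rot": [0, 0, 0]}
    - {"grip": -1, "translation": [0, 0, 0], "delta_rot": [0, 0, 0]}
    - {"grip": -1, "translation": [0, 0, 0], "delta_rot": [0, 0, 0]}

```text
time: 7.72
tcp_pos: [0.54, 0.152, 0.1435]
orientation: [[-0.999, 0.038, -0.001], [0.038, 0.999, -0.0], [0.001, -0.0, -1.0]]
force: [0.5, -1.3, -1.4]
grip_width: 0.0301
grasp_force: 40.0
```

Run:
```python
from h import *
t=optics.capture("top");s=optics.capture("side")
o=np.zeros((600,800,3),np.uint8)
o[:300,:]=cv2.resize(t[130:250,120:440],None,fx=2.5,fy=2.5,interpolation=3)
k=cv2.resize(s[60:200,180:340],None,fx=2.1,fy=2.1,interpolation=3);o[302:302+k.shape[0],:k.shape[1]]=k[:298]
cv2.imwrite("pics/c3.png",o)
for i in range(4):
    optics.capture("top"); x=r.get_obs(); print(x["time"],x["force"].round(2),x["torque"].round(3),x["tcp_pos"].round(4))
```

```text
7.875 [ 0.11  0.18 -2.4 ] [-0.011  0.008  0.05 ] [0.5401 0.1511 0.1436]
7.925 [-0.29 -1.01 -2.47] [ 0.026  0.039 -0.037] [0.5401 0.151  0.1437]
7.975 [-0.02 -0.32 -1.3 ] [ 0.055 -0.041 -0.022] [0.5402 0.1511 0.1437]
8.025 [ 0.07 -0.21 -1.36] [ 0.028  0.068 -0.045] [0.5402 0.1512 0.1438]
```

View pics/c3.png

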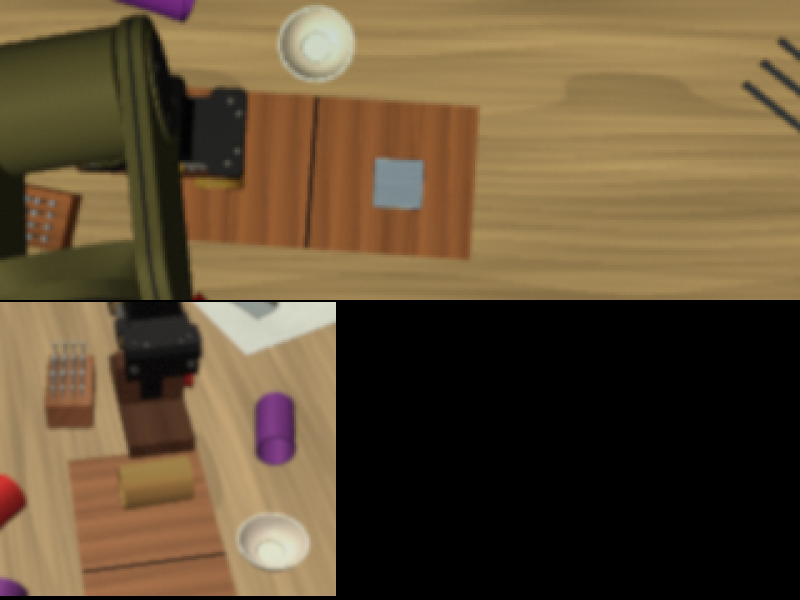

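Request:
arm_command:
  commands:
    - {"grip": -1, "translation": [0, 0, 20], "delta_rot": [0, 0, 0]}
    - {"grip": -1, "translation": [0, 0, 14], "delta_rot": [0, 0, 0]}
    - {"grip": -1, "translation": [0, 0, 6], "delta_rot": [0, 0, 0]}
    - {"grip": -1, "translation": [0, 0, 3], "delta_rot": [0, 0, 0]}
    - {"grip": -1, "translation": [0, 0, 0], "delta_rot": [0, 0, 0]}
    - {"grip": -1, "translation": [0, 0, 0], "delta_rot": [0, 0, 0]}

```text
time: 8.78
tcp_pos: [0.5407, 0.1523, 0.1013]
orientation: [[-0.999, 0.036, 0.001], [0.036, 0.999, 0.0], [-0.001, 0.0, -1.0]]
force: [-0.5, 0.8, -1.9]
grip_width: 0.0296
grasp_force: 40.0
```

Request:
arm_command:
  commands:
    - {"grip": -1, "translation": [0, 0, 1], "delta_rot": [0, 0, 0]}
    - {"grip": -1, "translation": [0, 0, 0], "delta_rot": [0, 0, 0]}

```text
time: 9.02
tcp_pos: [0.5404, 0.1522, 0.0998]
orientation: [[-0.999, 0.036, 0.0], [0.036, 0.999, 0.0], [-0.0, 0.0, -1.0]]
force: [-0.1, 0.6, -2.4]
grip_width: 0.0299
grasp_force: 40.0
```

Request:
arm_command:
  commands:
    - {"grip": -1, "translation": [0, 0, 1], "delta_rot": [0, 0, 0]}
    - {"grip": -1, "translation": [0, 0, 0], "delta_rot": [0, 0, 0]}

```text
time: 9.28
tcp_pos: [0.5402, 0.1521, 0.0985]
orientation: [[-0.999, 0.036, -0.0], [0.036, 0.999, -0.0], [0.0, -0.0, -1.0]]
force: [0.5, -0.3, -2.2]
grip_width: 0.03
grasp_force: 40.0
```

Request:
arm_command:
  commands:
    - {"grip": -1, "translation": [0, 0, 1], "delta_rot": [0, 0, 0]}
    - {"grip": -1, "translation": [0, 0, 0], "delta_rot": [0, 0, 0]}

```text
time: 9.52
tcp_pos: [0.5402, 0.1521, 0.0975]
orientation: [[-0.999, 0.036, -0.0], [0.036, 0.999, -0.0], [0.0, -0.0, -1.0]]
force: [0.7, 0.0, -2.5]
grip_width: 0.0293
grasp_force: 40.0
```

Request:
arm_command:
  commands:
    - {"grip": -1, "translation": [0, 0, 0.5], "delta_rot": [0, 0, 0]}
    - {"grip": -1, "translation": [0, 0, 0], "delta_rot": [0, 0, 0]}

```text
time: 9.78
tcp_pos: [0.5403, 0.1521, 0.0971]
orientation: [[-0.999, 0.036, -0.0], [0.036, 0.999, -0.0], [0.0, -0.0, -1.0]]
force: [0.1, -1.0, -1.6]
grip_width: 0.0299
grasp_force: 40.0
```

Request:
arm_command:
  commands:
    - {"grip": -1, "translation": [0, 0, 0.5], "delta_rot": [0, 0, 0]}
    - {"grip": -1, "translation": [0, 0, 0], "delta_rot": [0, 0, 0]}

```text
time: 10.02
tcp_pos: [0.5404, 0.1522, 0.0968]
orientation: [[-0.999, 0.036, 0.0], [0.036, 0.999, -0.0], [-0.0, 0.0, -1.0]]
force: [-0.5, 0.3, -1.4]
grip_width: 0.0299
grasp_force: 40.0
```

Request:
arm_command:
  commands:
    - {"grip": -1, "translation": [0, 0, 0.5], "delta_rot": [0, 0, 0]}
    - {"grip": -1, "translation": [0, 0, 0], "delta_rot": [0, 0, 0]}

```text
time: 10.28
tcp_pos: [0.5404, 0.1522, 0.0967]
orientation: [[-0.999, 0.036, 0.0], [0.036, 0.999, -0.0], [-0.0, -0.0, -1.0]]
force: [-1.1, 1.0, 2.1]
grip_width: 0.0299
grasp_force: 40.0
```

Request:
arm_command:
  commands:
    - {"grip": -1, "translation": [0, 0, 0.5], "delta_rot": [0, 0, 0]}
    - {"grip": -1, "translation": [0, 0, 0], "delta_rot": [0, 0, 0]}

```text
time: 10.52
tcp_pos: [0.5405, 0.1522, 0.0967]
orientation: [[-0.999, 0.036, 0.0], [0.036, 0.999, -0.0], [-0.0, -0.0, -1.0]]
force: [-3.2, 0.3, 5.1]
grip_width: 0.03
grasp_force: 40.0
```

Request:
arm_command:
  commands:
    - {"grip": -1, "translation": [0, -3, 0], "delta_rot": [0, 0, 0]}
    - {"grip": -1, "translation": [0, -3, 0], "delta_rot": [0, 0, 0]}
    - {"grip": -1, "translation": [0, 0, 0], "delta_rot": [0, 0, 0]}

```text
time: 10.9
tcp_pos: [0.5404, 0.146, 0.0967]
orientation: [[-0.999, 0.037, 0.001], [0.037, 0.999, -0.0], [-0.001, -0.0, -1.0]]
force: [-2.3, -0.2, 5.5]
grip_width: 0.0295
grasp_force: 40.0
```

Request:
arm_command:
  commands:
    - {"grip": -1, "translation": [0, -4, 0], "delta_rot": [0, 0, 0]}
    - {"grip": -1, "translation": [0, -4, 0], "delta_rot": [0, 0, 0]}
    - {"grip": -1, "translation": [0, 0, 0], "delta_rot": [0, 0, 0]}

```text
time: 11.28
tcp_pos: [0.5403, 0.1379, 0.0967]
orientation: [[-0.999, 0.037, 0.001], [0.037, 0.999, -0.0], [-0.001, -0.0, -1.0]]
force: [-2.5, -0.3, 4.8]
grip_width: 0.0299
grasp_force: 40.0
```

Request:
arm_command:
  commands:
    - {"grip": -1, "translation": [0, -4, 0], "delta_rot": [0, 0, 0]}
    - {"grip": -1, "translation": [0, -4, 0], "delta_rot": [0, 0, 0]}
    - {"grip": -1, "translation": [0, 0, 0], "delta_rot": [0, 0, 0]}

```text
time: 11.65
tcp_pos: [0.5402, 0.1299, 0.0967]
orientation: [[-0.999, 0.037, 0.002], [0.037, 0.999, -0.0], [-0.002, -0.0, -1.0]]
force: [-1.4, 0.7, 5.4]
grip_width: 0.0298
grasp_force: 40.0
```

Request:
arm_command:
  commands:
    - {"grip": -1, "translation": [0, -4, 0], "delta_rot": [0, 0, 0]}
    - {"grip": -1, "translation": [0, -4, 0], "delta_rot": [0, 0, 0]}
    - {"grip": -1, "translation": [0, 0, 0], "delta_rot": [0, 0, 0]}

```text
time: 12.02
tcp_pos: [0.5401, 0.1218, 0.0967]
orientation: [[-0.999, 0.037, 0.002], [0.037, 0.999, -0.0], [-0.002, -0.0, -1.0]]
force: [-2.0, -0.3, 5.3]
grip_width: 0.03
grasp_force: 40.0
```

```bash
cat >> h.py <<'E'
def tube():
    s=optics.capture("side");h=cv2.cvtColor(s,cv2.COLOR_BGR2HSV).astype(int)
    m=(h[...,0]>=17)&(h[...,0]<=26)&(h[...,1]>150); m[:, :205]=0;m[:,310:]=0;m[:100]=0;m[260:]=0
    q=big(m);return s,m,q,cv2.minAreaRect(q.astype(np.float32))
E
python3 - <<'E'
from h import *
s,m,q,R=tube(); print(R, ray("side",R[0],.055))
s[m]=(0,255,0) if 0 else s[m]
v=s[110:270,190:330].copy(); w=v.copy(); w[m[110:270,190:330]]=(0,255,0)
cv2.imwrite("pics/c4.png",cv2.resize(np.hstack([v,w]),None,fx=2.8,fy=2.8,interpolation=3))
E
```

```text
((242.10003662109375, 159.70001220703125), (2.236067771911621, 3.130495071411133), 63.43495178222656) [[0.50010822 0.05555437 0.055     ]]
```

View pics/c4.png

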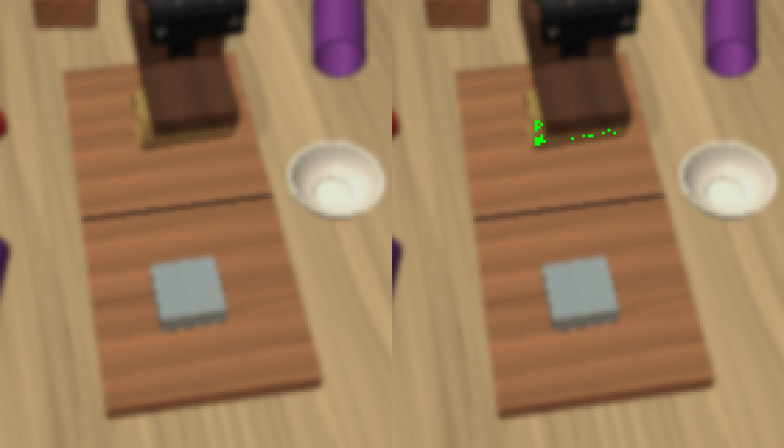

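The tube's left end and front lower edge show under the float, at crop (135-230, 90-145), and it is rolling parallel to the line.

Request:
arm_command:
  commands:
    - {"grip": -1, "translation": [0, -4, 0], "delta_rot": [0, 0, 0]}
    - {"grip": -1, "translation": [0, -4, 0], "delta_rot": [0, 0, 0]}
    - {"grip": -1, "translation": [0, 0, 0], "delta_rot": [0, 0, 0]}

```text
time: 12.45
tcp_pos: [0.5398, 0.1137, 0.0965]
orientation: [[-0.999, 0.037, 0.002], [0.037, 0.999, -0.0], [-0.002, -0.0, -1.0]]
force: [0.3, 0.3, 7.0]
grip_width: 0.0299
grasp_force: 40.0
```

Request:
arm_command:
  commands:
    - {"grip": -1, "translation": [0, -3, 0], "delta_rot": [0, 0, 0]}
    - {"grip": -1, "translation": [0, -3, 0], "delta_rot": [0, 0, 0]}
    - {"grip": -1, "translation": [0, 0, 0], "delta_rot": [0, 0, 0]}

```text
time: 12.82
tcp_pos: [0.5397, 0.1079, 0.0963]
orientation: [[-0.999, 0.037, 0.003], [0.037, 0.999, -0.0], [-0.003, 0.0, -1.0]]
force: [0.9, -0.1, 5.1]
grip_width: 0.0298
grasp_force: 40.0
```

Entering the hollow. Continue with small steps, easing down.

Request:
arm_command:
  commands:
    - {"grip": -1, "translation": [0, -3, 0], "delta_rot": [0, 0, 0]}
    - {"grip": -1, "translation": [0, -3, 0.2], "delta_rot": [0, 0, 0]}
    - {"grip": -1, "translation": [0, 0, 0], "delta_rot": [0, 0, 0]}

```text
time: 13.2
tcp_pos: [0.5395, 0.1019, 0.0961]
orientation: [[-0.999, 0.036, 0.003], [0.036, 0.999, -0.0], [-0.003, -0.0, -1.0]]
force: [3.9, -0.1, 4.0]
grip_width: 0.03
grasp_force: 40.0
```

Request:
arm_command:
  commands:
    - {"grip": -1, "translation": [-0.3, -3, 0.3], "delta_rot": [0, 0, 0]}
    - {"grip": -1, "translation": [-0.3, -3, 0.3], "delta_rot": [0, 0, 0]}
    - {"grip": -1, "translation": [0, 0, 0], "delta_rot": [0, 0, 0]}

```text
time: 13.58
tcp_pos: [0.5396, 0.0958, 0.0958]
orientation: [[-0.999, 0.037, 0.002], [0.037, 0.999, -0.0], [-0.002, -0.0, -1.0]]
force: [1.2, 0.8, 7.3]
grip_width: 0.03
grasp_force: 40.0
```

Request:
arm_command:
  commands:
    - {"grip": -1, "translation": [-0.2, -3, 0], "delta_rot": [0, 0, 0]}
    - {"grip": -1, "translation": [-0.2, -3, 0], "delta_rot": [0, 0, 0]}
    - {"grip": -1, "translation": [0, 0, 0], "delta_rot": [0, 0, 0]}

```text
time: 13.95
tcp_pos: [0.5395, 0.0898, 0.0956]
orientation: [[-0.999, 0.037, 0.001], [0.037, 0.999, -0.0], [-0.001, -0.0, -1.0]]
force: [0.7, -0.1, 7.5]
grip_width: 0.0301
grasp_force: 40.0
```

Request:
arm_command:
  commands:
    - {"grip": -1, "translation": [-0.1, -3, 0], "delta_rot": [0, 0, 0]}
    - {"grip": -1, "translation": [-0.1, -3, 0], "delta_rot": [0, 0, 0]}
    - {"grip": -1, "translation": [0, 0, 0], "delta_rot": [0, 0, 0]}

```text
time: 14.32
tcp_pos: [0.5395, 0.0839, 0.0954]
orientation: [[-0.999, 0.037, 0.001], [0.037, 0.999, -0.0], [-0.001, 0.0, -1.0]]
force: [1.4, -0.5, 7.0]
grip_width: 0.0296
grasp_force: 40.0
```

Request:
arm_command:
  commands:
    - {"grip": -1, "translation": [-0.2, -4, 0], "delta_rot": [0, 0, 0]}
    - {"grip": -1, "translation": [-0.2, -4, 0], "delta_rot": [0, 0, 0]}
    - {"grip": -1, "translation": [0, 0, 0], "delta_rot": [0, 0, 0]}

```text
time: 14.7
tcp_pos: [0.5394, 0.0758, 0.0952]
orientation: [[-0.999, 0.037, 0.001], [0.037, 0.999, 0.0], [-0.001, 0.0, -1.0]]
force: [1.2, -1.1, 5.6]
grip_width: 0.0296
grasp_force: 40.0
```

Request:
arm_command:
  commands:
    - {"grip": -1, "translation": [-0.2, -4, 0], "delta_rot": [0, 0, 0]}
    - {"grip": -1, "translation": [-0.2, -4, 0], "delta_rot": [0, 0, 0]}
    - {"grip": -1, "translation": [0, 0, 0], "delta_rot": [0, 0, 0]}

```text
time: 15.08
tcp_pos: [0.5393, 0.0678, 0.0949]
orientation: [[-0.999, 0.037, 0.0], [0.037, 0.999, 0.0], [-0.0, 0.0, -1.0]]
force: [1.9, -0.2, 5.0]
grip_width: 0.0299
grasp_force: 40.0
```

Request:
arm_command:
  commands:
    - {"grip": -1, "translation": [-0.3, -4, 0.1], "delta_rot": [0, 0, 0]}
    - {"grip": -1, "translation": [-0.3, -4, 0.1], "delta_rot": [0, 0, 0]}
    - {"grip": -1, "translation": [0, 0, 0], "delta_rot": [0, 0, 0]}

```text
time: 15.45
tcp_pos: [0.5395, 0.06, 0.0949]
orientation: [[-0.999, 0.037, -0.0], [0.037, 0.999, 0.0], [0.0, 0.0, -1.0]]
force: [1.9, -0.1, 6.0]
grip_width: 0.0296
grasp_force: 40.0
```

Near the bottom of the hollow; the rise follows.

Request:
arm_command:
  commands:
    - {"grip": -1, "translation": [-0.2, -3, 0], "delta_rot": [0, 0, 0]}
    - {"grip": -1, "translation": [-0.2, -3, 0], "delta_rot": [0, 0, 0]}
    - {"grip": -1, "translation": [0, 0, 0], "delta_rot": [0, 0, 0]}

```text
time: 15.82
tcp_pos: [0.5395, 0.0541, 0.095]
orientation: [[-0.999, 0.037, -0.001], [0.037, 0.999, 0.001], [0.001, 0.001, -1.0]]
force: [1.0, 0.0, 7.5]
grip_width: 0.03
grasp_force: 40.0
```

Request:
arm_command:
  commands:
    - {"grip": -1, "translation": [-0.1, -3, -0.2], "delta_rot": [0, 0, 0]}
    - {"grip": -1, "translation": [-0.1, -3, -0.2], "delta_rot": [0, 0, 0]}
    - {"grip": -1, "translation": [0, 0, 0], "delta_rot": [0, 0, 0]}

```text
time: 16.2
tcp_pos: [0.5394, 0.0481, 0.0952]
orientation: [[-0.999, 0.037, -0.001], [0.037, 0.999, 0.001], [0.001, 0.001, -1.0]]
force: [0.5, 0.2, 6.3]
grip_width: 0.0295
grasp_force: 40.0
```

Request:
arm_command:
  commands:
    - {"grip": -1, "translation": [-0.1, -3, -0.2], "delta_rot": [0, 0, 0]}
    - {"grip": -1, "translation": [-0.1, -3, -0.2], "delta_rot": [0, 0, 0]}
    - {"grip": -1, "translation": [0, 0, 0], "delta_rot": [0, 0, 0]}

```text
time: 16.58
tcp_pos: [0.5393, 0.0421, 0.0954]
orientation: [[-0.999, 0.037, -0.001], [0.037, 0.999, 0.001], [0.001, 0.001, -1.0]]
force: [1.5, 0.0, 5.1]
grip_width: 0.0298
grasp_force: 40.0
```

Request:
arm_command:
  commands:
    - {"grip": -1, "translation": [-0.2, -4, -0.1], "delta_rot": [0, 0, 0]}
    - {"grip": -1, "translation": [-0.2, -4, -0.2], "delta_rot": [0, 0, 0]}
    - {"grip": -1, "translation": [0, 0, 0], "delta_rot": [0, 0, 0]}

```text
time: 16.95
tcp_pos: [0.5392, 0.0341, 0.0956]
orientation: [[-0.999, 0.037, -0.002], [0.037, 0.999, 0.001], [0.002, 0.001, -1.0]]
force: [0.7, -0.9, 5.4]
grip_width: 0.0302
grasp_force: 40.0
```

Request:
arm_command:
  commands:
    - {"grip": -1, "translation": [-0.1, -4, -0.1], "delta_rot": [0, 0, 0]}
    - {"grip": -1, "translation": [-0.1, -4, -0.2], "delta_rot": [0, 0, 0]}
    - {"grip": -1, "translation": [0, 0, 0], "delta_rot": [0, 0, 0]}

```text
time: 17.32
tcp_pos: [0.5391, 0.0261, 0.0958]
orientation: [[-0.999, 0.037, -0.002], [0.037, 0.999, 0.001], [0.002, 0.001, -1.0]]
force: [0.6, 0.6, 5.0]
grip_width: 0.0297
grasp_force: 40.0
```

Request:
arm_command:
  commands:
    - {"grip": -1, "translation": [-0.1, -4, -0.1], "delta_rot": [0, 0, 0]}
    - {"grip": -1, "translation": [-0.1, -4, -0.2], "delta_rot": [0, 0, 0]}
    - {"grip": -1, "translation": [0, 0, 0], "delta_rot": [0, 0, 0]}

```text
time: 17.7
tcp_pos: [0.5389, 0.018, 0.096]
orientation: [[-0.999, 0.037, -0.002], [0.037, 0.999, 0.0], [0.002, 0.0, -1.0]]
force: [-0.7, 0.1, 4.5]
grip_width: 0.0296
grasp_force: 40.0
```

Request:
arm_command:
  commands:
    - {"grip": -1, "translation": [0, -4, -0.1], "delta_rot": [0, 0, 0]}
    - {"grip": -1, "translation": [0, -4, -0.1], "delta_rot": [0, 0, 0]}
    - {"grip": -1, "translation": [0, 0, 0], "delta_rot": [0, 0, 0]}

```text
time: 18.08
tcp_pos: [0.5389, 0.0098, 0.0963]
orientation: [[-0.999, 0.037, -0.001], [0.037, 0.999, -0.0], [0.001, -0.0, -1.0]]
force: [-0.9, 0.9, 5.0]
grip_width: 0.03
grasp_force: 40.0
```

Request:
arm_command:
  commands:
    - {"grip": -1, "translation": [0, -4, -0.1], "delta_rot": [0, 0, 0]}
    - {"grip": -1, "translation": [0, -4, -0.1], "delta_rot": [0, 0, 0]}
    - {"grip": -1, "translation": [0, 0, 0], "delta_rot": [0, 0, 0]}

```text
time: 18.45
tcp_pos: [0.5387, 0.0018, 0.0965]
orientation: [[-0.999, 0.037, -0.001], [0.037, 0.999, -0.0], [0.001, -0.0, -1.0]]
force: [-0.2, -0.3, 3.4]
grip_width: 0.0298
grasp_force: 40.0
```

Request:
arm_command:
  commands:
    - {"grip": -1, "translation": [0, -4, 0.1], "delta_rot": [0, 0, 0]}
    - {"grip": -1, "translation": [0, -4, 0], "delta_rot": [0, 0, 0]}
    - {"grip": -1, "translation": [0, 0, 0], "delta_rot": [0, 0, 0]}

```text
time: 18.82
tcp_pos: [0.5385, -0.0062, 0.0966]
orientation: [[-0.999, 0.037, -0.001], [0.037, 0.999, -0.0], [0.0, -0.0, -1.0]]
force: [-1.7, -0.2, 3.7]
grip_width: 0.0299
grasp_force: 40.0
```

Run:
```python
from h import *
s=optics.capture("side");t=optics.capture("top")
o=np.zeros((600,800,3),np.uint8)
o[:,:500]=cv2.resize(s[120:240,200:300],None,fx=5,fy=5,interpolation=3)
o[:,505:785]=cv2.resize(t[150:270,220:276],None,fx=5,fy=5,interpolation=3)
cv2.imwrite("pics/c5.png",o)
```

```text
(no output)
```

View pics/c5.png

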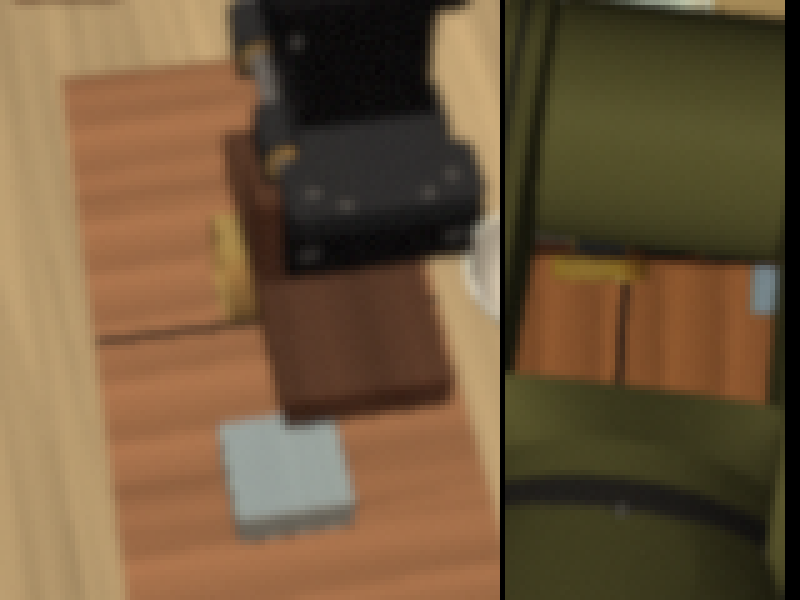

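Side view: the tube's end protrudes at crop (235,265), just short of the line. Top view: tube end at crop columns 552–643, line at 626, so about 14 mm of tube travel is left, which agrees with the rolling count.

Request:
arm_command:
  commands:
    - {"grip": -1, "translation": [-0.1, -4, 0], "delta_rot": [0, 0, 0]}
    - {"grip": -1, "translation": [-0.1, -4, 0], "delta_rot": [0, 0, 0]}
    - {"grip": -1, "translation": [0, -2, 0], "delta_rot": [0, 0, 0]}
    - {"grip": -1, "translation": [0, 0, 0], "delta_rot": [0, 0, 0]}

```text
time: 19.42
tcp_pos: [0.5384, -0.0163, 0.0967]
orientation: [[-0.999, 0.036, -0.0], [0.036, 0.999, -0.0], [0.0, -0.0, -1.0]]
force: [-3.2, 0.4, 5.0]
grip_width: 0.0297
grasp_force: 40.0
```

Request:
arm_command:
  commands:
    - {"grip": -1, "translation": [0.2, -4, 0], "delta_rot": [0, 0, 0]}
    - {"grip": -1, "translation": [0.1, -4, 0], "delta_rot": [0, 0, 0]}
    - {"grip": -1, "translation": [0, -2, 0], "delta_rot": [0, 0, 0]}
    - {"grip": -1, "translation": [0, 0, 0], "delta_rot": [0, 0, 0]}

```text
time: 19.92
tcp_pos: [0.5381, -0.0262, 0.0967]
orientation: [[-0.999, 0.037, 0.001], [0.037, 0.999, -0.0], [-0.001, -0.0, -1.0]]
force: [-0.4, -1.5, 3.5]
grip_width: 0.0301
grasp_force: 40.0
```

Run:
```python
from h import *
t=optics.capture("top");s=optics.capture("side")
o=np.zeros((600,800,3),np.uint8)
o[:,:400]=cv2.resize(s[155:215,230:270],None,fx=10,fy=10,interpolation=3)
o[:,405:795]=cv2.resize(t[180:240,227:266],None,fx=10,fy=10,interpolation=3)
cv2.imwrite("pics/c6.png",o)
```

```text
(no output)
```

View pics/c6.png

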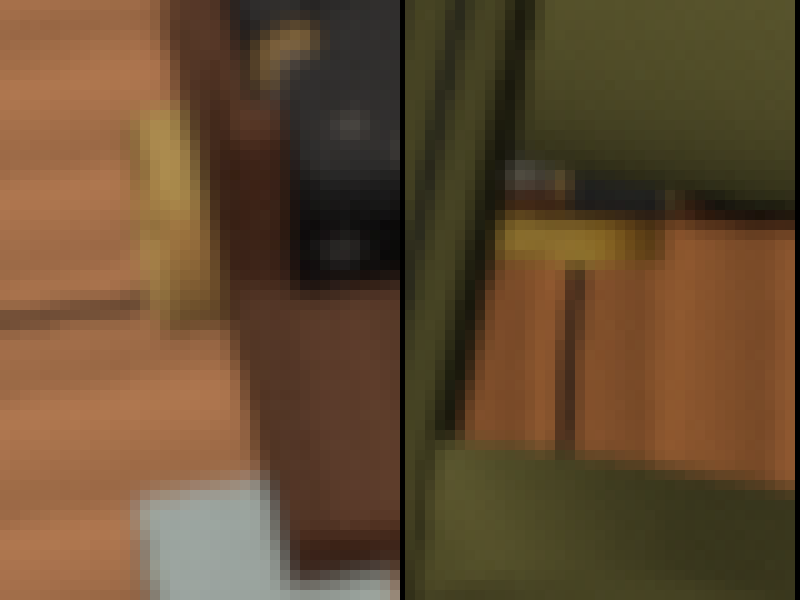

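Top view: the tube spans crop columns to 662 (left side hidden) and the line is at 576. Vision gives about 4.3 mm left and the rolling count 4.7 mm, so move the float 9 mm more.

Request:
arm_command:
  commands:
    - {"grip": -1, "translation": [0, -4, 0.1], "delta_rot": [0, 0, 0]}
    - {"grip": -1, "translation": [0, -3, 0.1], "delta_rot": [0, 0, 0]}
    - {"grip": -1, "translation": [0, -2, 0], "delta_rot": [0, 0, 0]}
    - {"grip": -1, "translation": [0, 0, 0], "delta_rot": [0, 0, 0]}
    - {"grip": -1, "translation": [0, 0, 0], "delta_rot": [0, 0, 0]}
    - {"grip": -1, "translation": [0, 0, 0], "delta_rot": [0, 0, 0]}
    - {"grip": -1, "translation": [0, 0, 0], "delta_rot": [0, 0, 0]}
    - {"grip": -1, "translation": [0, 0, 0], "delta_rot": [0, 0, 0]}

```text
time: 21.02
tcp_pos: [0.5378, -0.0348, 0.0966]
orientation: [[-0.999, 0.036, 0.001], [0.036, 0.999, 0.0], [-0.001, 0.0, -1.0]]
force: [0.7, 0.4, 4.1]
grip_width: 0.0298
grasp_force: 40.0
```

Run:
```python
from h import *
t=optics.capture("top");s=optics.capture("side")
o=np.zeros((600,800,3),np.uint8)
o[:,:400]=cv2.resize(s[155:215,230:270],None,fx=10,fy=10,interpolation=3)
o[:,405:795]=cv2.resize(t[180:240,227:266],None,fx=10,fy=10,interpolation=3)
cv2.imwrite("pics/c7.png",o)
```

```text
(no output)
```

View pics/c7.png

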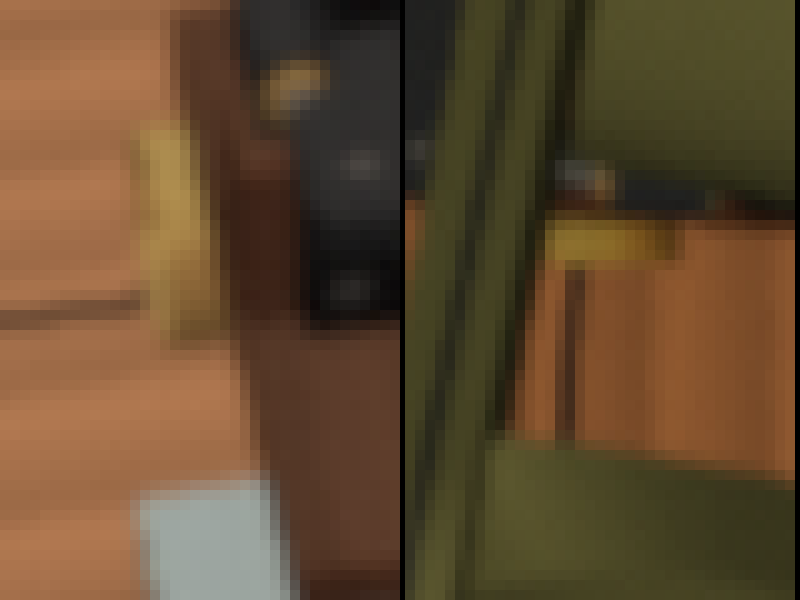

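Tube centre at about col 244.6 against the line at 244.3, so within about 1 mm. Lift off gently, then carry the float back.

Request:
arm_command:
  commands:
    - {"grip": -1, "translation": [0, 0, -0.5], "delta_rot": [0, 0, 0]}
    - {"grip": -1, "translation": [0, 0, -0.5], "delta_rot": [0, 0, 0]}
    - {"grip": -1, "translation": [0, 0, -1], "delta_rot": [0, 0, 0]}
    - {"grip": -1, "translation": [0, 0, -3], "delta_rot": [0, 0, 0]}
    - {"grip": -1, "translation": [0, 0, -10], "delta_rot": [0, 0, 0]}
    - {"grip": -1, "translation": [0, 0, -20], "delta_rot": [0, 0, 0]}
    - {"grip": -1, "translation": [0, 0, -17], "delta_rot": [0, 0, 0]}
    - {"grip": -1, "translation": [0, 0, 0], "delta_rot": [0, 0, 0]}

```text
time: 22.12
tcp_pos: [0.5394, -0.0352, 0.1517]
orientation: [[-0.999, 0.036, 0.005], [0.036, 0.999, -0.001], [-0.005, -0.001, -1.0]]
force: [-0.3, 0.8, -2.4]
grip_width: 0.0299
grasp_force: 40.0
```

Request:
arm_command:
  commands:
    - {"grip": -1, "translation": [14, -39.2, 0], "delta_rot": [0, 0, 0]}
    - {"grip": -1, "translation": [14, -39.2, 0], "delta_rot": [0, 0, 0]}
    - {"grip": -1, "translation": [14, -39.2, 0], "delta_rot": [0, 0, 0]}
    - {"grip": -1, "translation": [14, -39.2, 0], "delta_rot": [0, 0, 0]}
    - {"grip": -1, "translation": [14, -39.2, 0], "delta_rot": [0, 0, 0]}
    - {"grip": -1, "translation": [14, -39.2, 0], "delta_rot": [0, 0, 0]}
    - {"grip": -1, "translation": [14, -39.2, 0], "delta_rot": [0, 0, 0]}
    - {"grip": -1, "translation": [14, -39.2, 0], "delta_rot": [0, 0, 0]}
    - {"grip": -1, "translation": [0, 0, 0], "delta_rot": [0, 0, 0]}
    - {"grip": -1, "translation": [0, 0, 0], "delta_rot": [0, 0, 0]}

```text
time: 23.38
tcp_pos: [0.414, -0.3437, 0.148]
orientation: [[-0.999, 0.037, -0.0], [0.037, 0.999, 0.001], [0.0, 0.001, -1.0]]
force: [-0.2, 0.3, -2.2]
grip_width: 0.0299
grasp_force: 40.0
```

Run:
```python
from h import *
t=optics.capture("top");s=optics.capture("side")
o=np.zeros((600,800,3),np.uint8)
o[:400,:680]=cv2.resize(t[150:250,160:330],None,fx=4,fy=4,interpolation=3)
cv2.imwrite("pics/c8.png",o[:400,:680])
```

```text
(no output)
```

View pics/c8.png

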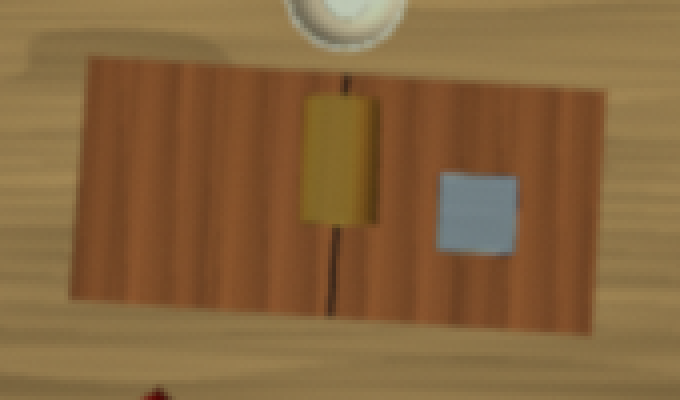

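The tube is at (340,160), centred over the line (341 at that row) and nearly parallel; the block and dish have not moved. Set the float down.

Request:
arm_command:
  commands:
    - {"grip": -1, "translation": [0, 0, 30], "delta_rot": [0, 0, 0]}
    - {"grip": -1, "translation": [0, 0, 30], "delta_rot": [0, 0, 0]}
    - {"grip": -1, "translation": [0, 0, 30], "delta_rot": [0, 0, 0]}
    - {"grip": -1, "translation": [0, 0, 18], "delta_rot": [0, 0, 0]}
    - {"grip": -1, "translation": [0, 0, 8], "delta_rot": [0, 0, 0]}
    - {"grip": -1, "translation": [0, 0, 1.5], "delta_rot": [0, 0, 0]}
    - {"grip": -1, "translation": [0, 0, 1], "delta_rot": [0, 0, 0]}
    - {"grip": -1, "translation": [0, 0, 0], "delta_rot": [0, 0, 0]}
    - {"grip": -1, "translation": [0, 0, 0], "delta_rot": [0, 0, 0]}

```text
time: 24.6
tcp_pos: [0.4145, -0.3445, 0.0306]
orientation: [[-0.999, 0.037, 0.001], [0.037, 0.999, -0.001], [-0.001, -0.001, -1.0]]
force: [0.0, 0.2, -2.1]
grip_width: 0.0297
grasp_force: 40.0
```

Request:
arm_command:
  commands:
    - {"grip": -1, "translation": [0, 0, 1], "delta_rot": [0, 0, 0]}
    - {"grip": -1, "translation": [0, 0, 1], "delta_rot": [0, 0, 0]}
    - {"grip": -1, "translation": [0, 0, 0], "delta_rot": [0, 0, 0]}
    - {"grip": -1, "translation": [0, 0, 0], "delta_rot": [0, 0, 0]}

```text
time: 25.1
tcp_pos: [0.4144, -0.3444, 0.0288]
orientation: [[-0.999, 0.036, 0.0], [0.036, 0.999, -0.0], [-0.0, -0.0, -1.0]]
force: [-2.3, 2.6, 5.6]
grip_width: 0.0297
grasp_force: 40.0
```

On the bench. Release (opening part way) and rise.

Request:
arm_command:
  commands:
    - {"grip": 0.5, "translation": [0, 0, 0], "delta_rot": [0, 0, 0]}
    - {"grip": 0.5, "translation": [0, 0, 0], "delta_rot": [0, 0, 0]}
    - {"grip": 0.5, "translation": [0, 0, 0], "delta_rot": [0, 0, 0]}
    - {"grip": 0.5, "translation": [0, 0, 0], "delta_rot": [0, 0, 0]}
    - {"grip": 0.5, "translation": [0, 0, -10], "delta_rot": [0, 0, 0]}
    - {"grip": 0.5, "translation": [0, 0, -30], "delta_rot": [0, 0, 0]}
    - {"grip": 0.5, "translation": [0, 0, -40], "delta_rot": [0, 0, 0]}
    - {"grip": 0.5, "translation": [0, 0, -40], "delta_rot": [0, 0, 0]}
    - {"grip": 0.5, "translation": [0, 0, -30], "delta_rot": [0, 0, 0]}
    - {"grip": 0.5, "translation": [0, 0, 0], "delta_rot": [0, 0, 0]}
    - {"grip": 0.5, "translation": [0, 0, 0], "delta_rot": [0, 0, 0]}
    - {"grip": 0.5, "translation": [0, 0, 0], "delta_rot": [0, 0, 0]}

```text
time: 26.6
tcp_pos: [0.4135, -0.3434, 0.176]
orientation: [[-0.999, 0.036, -0.002], [0.036, 0.999, 0.002], [0.002, 0.002, -1.0]]
force: [0.1, -0.2, -0.5]
grip_width: 0.0712
grasp_force: 0.0
```

Run:
```python
from h import *
cv2.imwrite("pics/side9.png",optics.capture("side"))
```

```text
(no output)
```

View pics/side9.png

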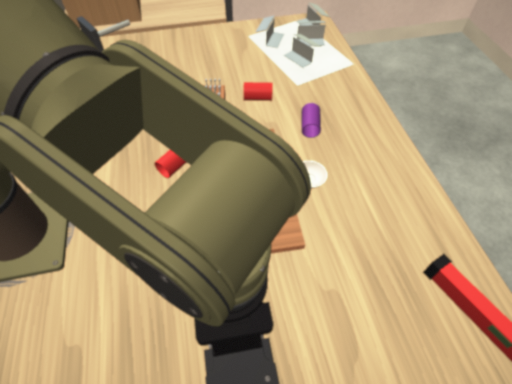

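The arm hides the float in this view, but the gripper reads empty (force about 0, opening 71 mm) and it has risen clear. Handing in.

```bash
python3 -c "
from rig import r
print(r.hand_in())"
```

```text
the job is handed in; nothing more can be done
None
```

Job handed in (no verdict was returned): the tube lies centred over the scribed line to within about 1 mm and nearly parallel in the last top view, and the float was set sole down on the bench off the board, though the arm hid it in the final picture, so its standing there rests on the contact force and the gripper coming away empty.

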